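Clamp a plaster sprig mould in the carving vice with a flat screwdriver

TASK

The little plaster mould lies loose in the carving vice. Take the flat screwdriver from the wooden tool block, feel its blade lightly into the slot of the vice's clamp screw and turn the screw clockwise until the mould is gripped firmly against the fence, without forcing it, because plaster cracks. Then stand the screwdriver back in its hole in the block, let go of it, and leave everything else on the bench where it is.

Things in the scene. Friction and masses are not known exactly. Their poses are not given: they have to be found in the camera images.
- vice: Low carving vice screwed to the bench: grey base plate 96 x 204 mm, 12 mm thick; blue cam housing 70 x 56 mm, its top 40 mm above the bench, at one end; aluminium fence with a cork face, 42 mm high, at the other; a sliding jaw between. Origin on the bench under its middle, z up; +y is the clamping direction, from the housing to the fence.
- screw (a point): Centre of the top of the clamp screw's round steel head (26 mm across), 45.5 mm above the bench; axes of the vice, not turning with the screw. One straight slot runs right across the head: 3.4 mm wide, 5.8 mm at its chamfered mouth (chamfer 2 mm deep), 4.5 mm deep. Its angle is not reported: at the start it lies anywhere within 30 degrees either side of the vice's x axis.
- vice_jaw: Sliding jaw of the vice, aluminium with a cork face, 80 mm wide, 25 mm high. Origin at the middle of the cork face that meets the mould. An eccentric under the screw moves it toward the fence by 3 mm per radian of clockwise turn (seen from above). A spring stack gives when it bears: 25 N per mm, 70 N per radian. Free running takes about 0.12 N m; the screw stays where it is left. Start to clamped: 0.5 to 2 rad.
- sprig_mould: White plaster mould with a flower in its top, 50 x 62 x 26 mm (62 along the clamping direction), loose between jaw and fence with 1 to 5 mm of play. Origin at the middle of its underside, 12 mm above the bench. Once it is pinched, the screw's torque climbs by 0.03 N m for each 10 N on the mould: well clamped at 0.17 to 0.21 N m (17 to 30 N); plaster cracks at 50 N.
- fence_face (a point): Middle of the fence's cork face, 25 mm above the bench (axes as the vice's; the fence is bolted down, nearer or farther each time).
- driver: Stubby flat screwdriver, 135 mm long, 0.13 kg, standing blade down. Origin at the middle of the blade's end edge; z runs up the shaft to the handle, x along the width of the blade, which is 14 mm wide and 2 mm thick.
- driver_handle (a point): Centre of the screwdriver's wooden handle, 97 mm up from the blade's end: a hexagonal prism 28 mm across the flats and 70 mm long (from 62 to 132 mm above the blade's end), axes as the driver's. One pair of flats faces +y and -y, the others follow every 60 degrees.
- tool_block: Wooden tool block 70 x 110 x 60 mm, fixed to the bench, with one large hole for the screwdriver and two small empty ones. Origin on the bench under its middle.
- block_hole (a point): Centre of the mouth of the screwdriver's hole, 20 mm across, right through the block, 60 mm above the bench. The driver hangs in it with the steel collar under its handle (54 mm above the blade's end, 29 mm across) resting on the block's top.
- clay_lump: Bystander: brown lump of clay, 52 x 74 x 40 mm. Origin under its middle.
- flower_mould: Bystander: smaller plaster sprig mould, 40 x 50 x 26 mm. Origin under its middle.
- loop_tool: Bystander: loop tool with a wooden handle, 148 mm long, lying flat. Origin under its middle.
- steel_rib: Bystander: steel kidney rib with a blue grip, 37 x 95 x 10 mm, lying flat. Origin under its middle.
Things that resemble listed ones, but are neither listed nor needed, are in the scene too. Leave any green or pink look-alike of the sprig_mould alone.

How it is judged:
On the way, in this order (a step that is already met when the one before it is completed fails the run):
1. the screwdriver is lifted out of the block (z of driver in the frame of block_hole above 0.005 m), for 0.1 s.
2. its blade is seated in the slot of the clamp screw (z of driver in the frame of screw below -0.0025 m and horizontal distance between driver and screw below 0.006 m), for 0.2 s.
3. the jaw grips the mould with at least 12 N while the blade is still in the slot (all of step 2 and contact force between vice_jaw and sprig_mould above 12 N), for 0.1 s.
At the end, for the whole second after the job is handed in: The jaw grips the mould against the fence with 10 to 45 N, the mould lying level in the vice (within 0.05 rad), and the screwdriver hangs at rest and upright (within 0.12 rad) in its hole, its blade's end at least 48 mm below the mouth and within 8 mm of its axis (contact force between vice_jaw and sprig_mould between 10 and 45 N and angle between sprig_mould's own z axis and vertical below 0.05 rad and horizontal distance between driver and block_hole below 0.008 m and z of driver in the frame of block_hole below -0.048 m and angle between driver's own z axis and vertical below 0.12 rad and linear speed of driver below 0.02 m/s); the robot touches nothing.
It fails at once if the plaster is over-clamped (more than 50 N) (contact force between vice_jaw and sprig_mould above 50 N).
It fails at once if the blade is pressed hard (over 35 N) on the vice while it is not down in the slot (z of driver in the frame of screw above -0.001 m and contact force between driver and vice above 35 N).
It fails at once if the screwdriver is forced (more than 80 N, all its contacts with the vice added up) (contact force between driver and vice above 80 N).
It fails at once if a bystander is pushed more than 15 mm (distance of any of clay_lump, flower_mould, loop_tool, steel_rib from where it was at the start of the episode above 0.015 m).
It also fails if it takes over 64 s, if anything falls off the work surface, if the arm or the gripper's body presses on something with over 40 N, if the wrist force passes 120 N, or if a joint passes its speed limit or range.

ROBOT

A 6-joint arm with a two-finger parallel gripper is mounted at the origin on a cart in front of the work surface, level with it; the furniture and walls round the work are solid. World frame = base frame: x ahead of the robot, y to its left, z up, the work surface at z = 0. Lengths are in m, angles in rad, forces in N, time in s.
With the tool pointing down it reaches from about 0.35 to 0.8 m from the base axis. Payload 7.3 kg.
Tool frame: the origin (TCP) lies on the centre line of the jaws, within the pads' length; the fingertips stand 17 mm ahead of it and the grasp point (between the pads) lies 2 mm behind it (env.tip_reach is the distance from the TCP to the fingertips, in m); z points along the fingers, y is the direction in which the jaws open and shut (so a half turn about z gives the same grasp; the last joint's range is limited). The gripper opens to 85 mm and grips with 20 to 120 N. Pads are 22 mm wide; open, the fingers measure 114 mm over their backs; the gripper's body (76 mm by 85 mm) begins 54 mm behind the grasp point. The pads swing forward as they close: fully open they stand 13 mm farther back than shut.
Start: joints at [0.97, 0.342, 1.524, -0, 1.275, -0.146], TCP at [0.231, 0.472, 0.248] pointing down, gripper open.
Joint ranges: [-2.53, 2.53], [-0.77, 2.02], [0.04, 2.7], [-1, 4.14], [0.28, 2.66], [-3.11, 3.11]. Speed limits (rad/s): [2.57, 2.57, 3.14, 3.14, 3.14, 3.14].

INTERFACE

Orientations are given as [roll, pitch, yaw] about the fixed x, y, z axes, in that order (R = Rz(yaw) Ry(pitch) Rx(roll)).
In Python, from cell import env gives the robot as it stands.
- The arm moves only by the tool carry_out, never from a script. Its argument "steps" is a list of rows, each an object with "twist": the turn, a rotation vector about the world's x, y, z in degrees, a list of three; "translation": the shift along the world's x, y, z in cm, a list of three; "gripper": the closure in counts, from 0 (fully open) to 255 (shut). In form: [{"twist": [rx, ry, rz], "translation": [x, y, z], "gripper": gripper}, ...]. A call has exactly 8 rows; each row is the pose to reach, as a shift and turn from the pose commanded when the call began; what a row does not reach only later rows make up. A row lasts 1/12 s, in which the tool goes at most 41.7 mm and 7.16 degrees, less where a joint would pass 70% of its speed; a pose out of reach is approached as far as the arm can. A call with a gripper value outside its range is refused whole. The fingers move at their own pace and stop on an object; the grip force is fixed at half the most. Time passes only in rows, so rows that repeat a pose let the fingers close, or fill a call up. It gives the time, the measured TCP pose, the force and the opening at its end, in the units of the state.
- env.get_state(): the state, without advancing time (a new reading comes with each control period).
- env.capture(name): name is "scene" or "top"; returns the picture (384x512x3 uint8, red, green, blue); there is no depth.
- env.camera_params(name): a dict with "mtx" (3x3 intrinsics, pixels), "extrinsics" (4x4, takes a point from camera to world coordinates). Camera axes: x right, y up, looking along -z (the intrinsics and any distortion apply to the point x, -y, -z); pixel columns grow to the right and rows downward; lengths in m; the calibration is good to about 2 mm. A picture is of the moment at which its call begins. camera_params takes no time and is no camera call.
- env.finish_job(): hands the job in, once; it reports no verdict.
The state is a dict: "time_s": time; "qpos": joint angles; "qvel": joint speeds; "joint_efforts": joint torques, N m; "position": TCP position; "tcp_rot": TCP orientation; "ft_force": force on the tool from outside, world axes, zero at the start; "ft_torque": the same for the moment, N m; "finger_gap": opening from 0.0 (shut) to 1.0 (fully open).
Only numpy, scipy, OpenCV 4.12 (cv2) and the standard library are available. Lean on these libraries where they do the work, as an engineer would, in place of code of your own. Each camera call takes 0.05 s, during which the arm holds its last target.

## Working session

There is one attempt and no reset: what is moved stays moved. The work goes in short steps, Python scripts to look and compute and a tool call to move; the robot and the scene stay as the last step left them, time stands still between calls to the robot, and variables do not carry over. Pictures are saved under pics/ and viewed, and the job is handed in when it is done.

Besides the shell and the picture viewer there is one more tool, called after ">>>" as name(argument=value, ...), one argument or row to a line, values as JSON. carry_out: Moves the arm, as the interface text tells. Its arguments: {"type":"object","properties":{"steps":{"type":"array","items":{"type":"object","properties":{"twist":{"type":"array","items":{"type":"number"}},"translation":{"type":"array","items":{"type":"number"}},"gripper":{"type":"number"}}}}},"required":["steps"]}

```bash
mkdir -p pics; ls
python3 - <<'E'
from cell import env
import cv2,numpy as np
np.set_printoptions(precision=4,suppress=True)
print(env.get_state(), env.tip_reach)
for n in ("scene","top"):
    im=env.capture(n); cv2.imwrite(f"pics/{n}0.png",im[:,:,::-1])
    p=env.camera_params(n); print(n,p)
    np.savez(f"{n}.npz",**{k:v for k,v in p.items() if isinstance(v,(np.ndarray,list))})
E
```

```text
pics
{'time_s': 0.0, 'qpos': array([ 0.97  ,  0.3427,  1.525 , -0.    ,  1.2754, -0.146 ]), 'qvel': array([-0.0007,  0.0011,  0.001 ,  0.0016, -0.001 , -0.0004]), 'joint_efforts': array([ -0.0006, -43.3669, -24.601 ,  -0.0003,   0.008 ,  -0.0001]), 'position': array([0.2304, 0.4713, 0.2476]), 'tcp_rot': array([-3.14  , -0.0002,  2.6868]), 'ft_force': array([ 0.7819,  0.7649, -0.2746]), 'ft_torque': array([-0.0148,  0.0075, -0.0096]), 'finger_gap': 1.0000207297049126} 0.017
scene {'mtx': array([[392.5524,   0.    , 260.5973],
       [  0.    , 392.5524, 187.0129],
       [  0.    ,   0.    ,   1.    ]]), 'extrinsics': array([[ 0.8829,  0.2282, -0.4105,  0.173 ],
       [-0.4696,  0.445 , -0.7626, -0.7503],
       [ 0.0086,  0.866 ,  0.5   ,  0.5971],
       [ 0.    ,  0.    ,  0.    ,  1.    ]])}
top {'mtx': array([[416.0621,   0.    , 250.7493],
       [  0.    , 416.0621, 186.2523],
       [  0.    ,   0.    ,   1.    ]]), 'extrinsics': array([[-0.0126,  0.9965, -0.0826,  0.5165],
       [-0.9996, -0.0146, -0.0242,  0.0252],
       [-0.0253,  0.0822,  0.9963,  1.0326],
       [ 0.    ,  0.    ,  0.    ,  1.    ]])}
```

View pics/scene0.png

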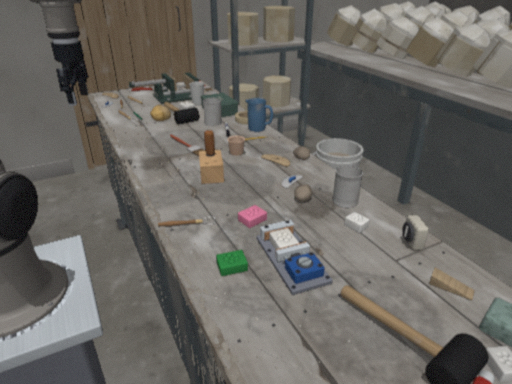

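View pics/top0.png

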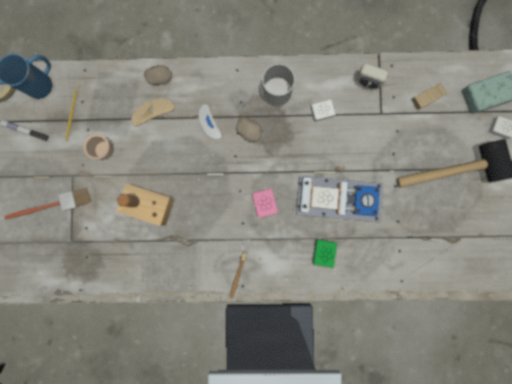

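The scene picture shows the block with the driver at (210,160) and the vice at (293,258). In the top view the driver is at (127,200), the vice at (340,198) and the screw at (368,200). I'll zoom in next.

Run:
```python
import cv2
t=cv2.imread("pics/top0.png"); s=cv2.imread("pics/scene0.png")
def z(im,x0,y0,w,h,k,n): cv2.imwrite(f"pics/{n}.png",cv2.resize(im[y0:y0+h,x0:x0+w],None,fx=k,fy=k,interpolation=cv2.INTER_CUBIC))
z(t,290,165,100,70,8,"t_vice"); z(t,100,170,90,65,8,"t_block"); z(s,180,120,60,75,8,"s_block"); z(s,245,210,95,85,7,"s_vice")
```

```text
(no output)
```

View pics/t_vice.png

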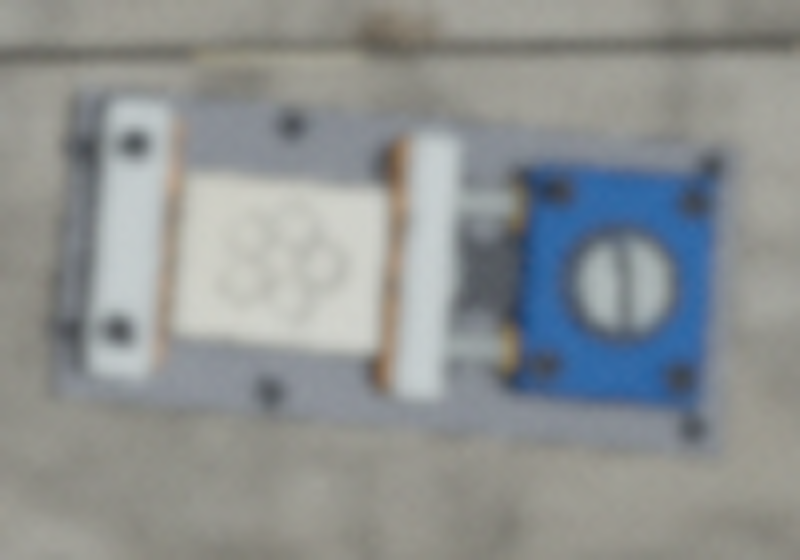

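View pics/t_block.png

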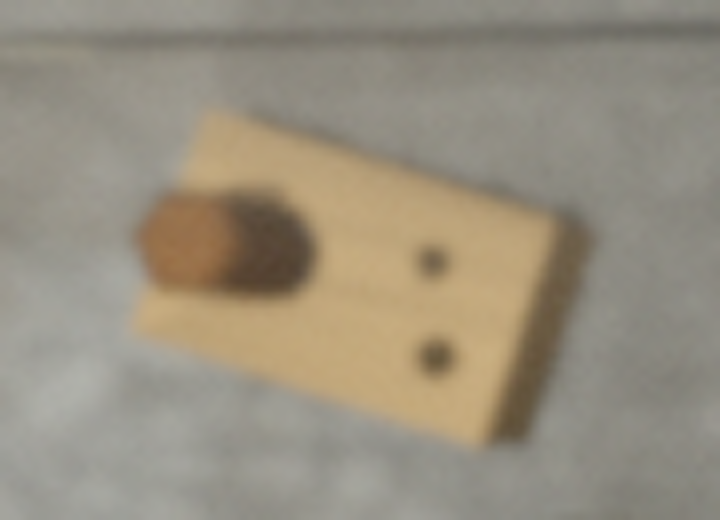

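View pics/s_block.png

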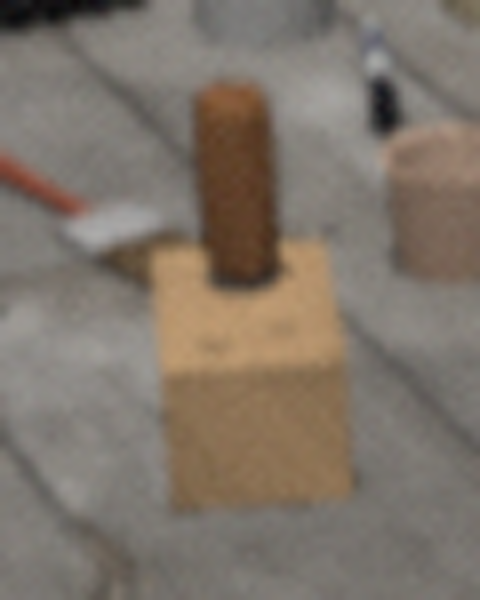

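View pics/s_vice.png

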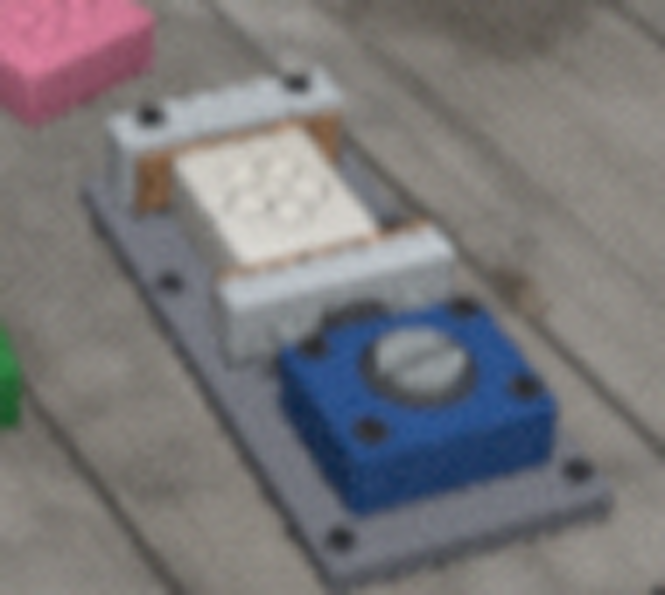

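```bash
cat > h.py <<'E'
import numpy as np,cv2
np.set_printoptions(precision=4,suppress=True)
P={n:np.load(f"{n}.npz") for n in("scene","top")}
def uv(c,x0,y0,k): return ((c[0]+.5)/k-.5+x0,(c[1]+.5)/k-.5+y0)
def atz(n,p,z):
    K=P[n]["mtx"];E=P[n]["extrinsics"]
    d=np.linalg.inv(K)@[p[0],p[1],1]; d=E[:3,:3]@(d*[1,-1,-1]); o=E[:3,3]
    return o+d*(z-o[2])/d[2]
def proj(n,X):
    K=P[n]["mtx"];E=P[n]["extrinsics"]
    c=E[:3,:3].T@(np.array(X)-E[:3,3]); c=c*[1,-1,-1]; q=K@c; return q[:2]/q[2]
def zoom(im,x0,y0,w,h,k,n): cv2.imwrite(f"pics/{n}.png",cv2.resize(im[y0:y0+h,x0:x0+w],None,fx=k,fy=k,interpolation=cv2.INTER_CUBIC)[:,:,::-1])
E
python3 - <<'E'
from h import *
T=lambda c,z:atz("top",uv(c,290,165,8),z)
B=lambda c,z:atz("top",uv(c,100,170,8),z)
SB=lambda c,z:atz("scene",uv(c,180,120,8),z)
SV=lambda c,z:atz("scene",uv(c,245,210,7),z)
print("screw top",T((624,284),.0455),"scene",SV((422,358),.0455))
a,b=T((620,238),.0455),T((629,332),.0455); print("slot",a,b,np.degrees(np.arctan2(*(a-b)[[1,0]])))
print("housing",*[T(c,.04) for c in((530,165),(718,178),(700,405),(512,390))])
a,b=T((530,165),.04),T((718,178),.04);print("vice yaw",np.degrees(np.arctan2(*(a-b)[[1,0]]))-90)
a,b=T((85,90),.012),T((740,145),.012);print("vice yaw",np.degrees(np.arctan2(*(a-b)[[1,0]]))-90,np.linalg.norm(a-b))
a,b=T((435,130),.037),T((418,398),.037);print("jaw x",np.degrees(np.arctan2(*(a-b)[[1,0]])),np.linalg.norm(a-b))
a,b=SV((388,375),.0455),SV((468,348),.0455);print("slot scene",np.degrees(np.arctan2(*(b-a)[[1,0]])),np.linalg.norm(a-b))
c=[B(c,.06) for c in((210,105),(560,212),(488,442),(135,330))]
print("block",*c,"mid",np.mean(c,0),[np.linalg.norm(c[i]-c[i-1]) for i in range(4)])
print("block yaw",np.degrees(np.arctan2(*(c[0]-c[1])[[1,0]]))-90,np.degrees(np.arctan2(*(c[3]-c[2])[[1,0]]))-90)
print("handle top",B((188,242),.139),"handle bot scene",SB((245,278),.062),"top sc",SB((231,92),.139))
E
python3 - <<'E'
from h import *
t=cv2.imread("pics/top0.png")[:,:,::-1]
zoom(t,358,190,20,20,30,"t_screw"); zoom(t,112,188,34,26,22,"t_hand")
E
```

```text
screw top [ 0.5616 -0.2259  0.0455] scene [ 0.5625 -0.2284  0.0455]
slot [ 0.5752 -0.2252  0.0455] [ 0.5475 -0.2269  0.0455] 3.401753103890853
housing [ 0.5977 -0.2008  0.04  ] [ 0.593  -0.2561  0.04  ] [ 0.5258 -0.2483  0.04  ] [ 0.531  -0.1933  0.04  ]
vice yaw -4.8440122780584005
vice yaw -5.719725160144748 0.2001707699844183
jaw x -5.3606089889956134 0.0801757950562532
slot scene -1.7497578304722106 0.028429559604296432
block [0.6099 0.3444 0.06  ] [0.5768 0.2402 0.06  ] [0.5097 0.2612 0.06  ] [0.5438 0.3658 0.06  ] mid [0.56   0.3029 0.06  ] [np.float64(0.06955218043622877), np.float64(0.10931448649516727), np.float64(0.07031161688472412), np.float64(0.11006730244110591)]
block yaw -17.659113559642947 -18.0542765303327
handle top [0.5652 0.324  0.139 ] handle bot scene [0.5673 0.3222 0.062 ] top sc [0.5679 0.3269 0.139 ]
```

View pics/t_screw.png

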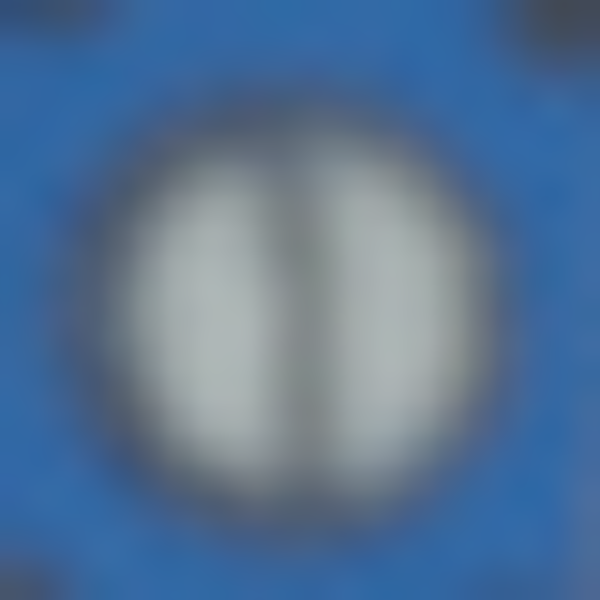

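View pics/t_hand.png

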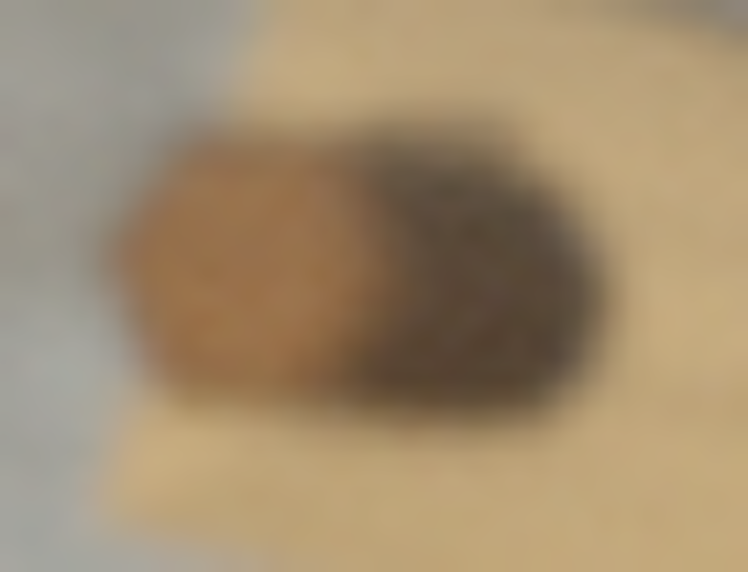

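>>> carry_out(
  steps=[
    {"twist": [0, 0, -1], "translation": [4, -1.8, 0], "gripper": 0},
    {"twist": [0, 0, -2], "translation": [8, -3.5, 0], "gripper": 0},
    {"twist": [0, 0, -3], "translation": [12, -5.3, 0], "gripper": 0},
    {"twist": [0, 0, -4], "translation": [16, -7, 0], "gripper": 0},
    {"twist": [0, 0, -5], "translation": [20, -8.8, 0], "gripper": 0},
    {"twist": [0, 0, -6], "translation": [24, -10.6, 0], "gripper": 0},
    {"twist": [0, 0, -6], "translation": [28, -12.3, 0], "gripper": 0},
    {"twist": [0, 0, -6], "translation": [31, -13.7, 0], "gripper": 0},
  ],
)

```text
time_s: 0.77
position: [0.5371, 0.3357, 0.2479]
tcp_rot: [-3.141, -0.001, 2.582]
ft_force: [0.2, 1.5, 1.1]
finger_gap: 1.001
```

>>> carry_out(
  steps=[
    {"twist": [0, 0, 0], "translation": [2.5, -1.2, 0], "gripper": 0},
    {"twist": [0, 0, 0], "translation": [2.5, -1.2, 0], "gripper": 0},
    {"twist": [0, 0, 0], "translation": [2.5, -1.2, -3], "gripper": 0},
    {"twist": [0, 0, 0], "translation": [2.5, -1.2, -6], "gripper": 0},
    {"twist": [0, 0, 0], "translation": [2.5, -1.2, -9], "gripper": 0},
    {"twist": [0, 0, 0], "translation": [2.5, -1.2, -12], "gripper": 0},
    {"twist": [0, 0, 0], "translation": [2.5, -1.2, -14.5], "gripper": 0},
    {"twist": [0, 0, 0], "translation": [2.5, -1.2, -14.5], "gripper": 0},
  ],
)

```text
time_s: 1.43
position: [0.5567, 0.3239, 0.0972]
tcp_rot: [-3.132, -0.007, 2.582]
ft_force: [-0.6, 0.1, 1.1]
finger_gap: 0.999
```

>>> carry_out(
  steps=[
    {"twist": [0, 0, 0], "translation": [0, 0, 0], "gripper": 100},
    {"twist": [0, 0, 0], "translation": [0, 0, 0], "gripper": 255},
    {"twist": [0, 0, 0], "translation": [0, 0, 0], "gripper": 255},
    {"twist": [0, 0, 0], "translation": [0, 0, 0], "gripper": 255},
    {"twist": [0, 0, 0], "translation": [0, 0, 0], "gripper": 255},
    {"twist": [0, 0, 0], "translation": [0, 0, 0], "gripper": 255},
    {"twist": [0, 0, 0], "translation": [0, 0, 0], "gripper": 255},
    {"twist": [0, 0, 0], "translation": [0, 0, 0], "gripper": 255},
  ],
)

```text
time_s: 2.1
position: [0.5612, 0.3254, 0.1051]
tcp_rot: [3.139, 0.002, 2.582]
ft_force: [-0.5, 0.7, 6.6]
finger_gap: 0.319
```

Run:
```python
from cell import env
from h import *
s=env.get_state();print(s)
im=env.capture("scene"); zoom(im,160,90,90,100,6,"s1")
im=env.capture("top"); zoom(im,80,150,110,90,7,"t1")
```

```text
{'time_s': 2.1, 'qpos': array([ 0.4073,  0.6943,  1.3369,  0.0001,  1.1074, -0.6041]), 'qvel': array([ 0.0011, -0.0001,  0.0005, -0.    ,  0.0005, -0.0003]), 'joint_efforts': array([ -0.3511, -54.3111, -20.8505,  -0.083 ,  -0.2498,  -0.    ]), 'position': array([0.5612, 0.3254, 0.1051]), 'tcp_rot': array([3.1392, 0.0015, 2.5821]), 'ft_force': array([-0.5299,  0.6904,  6.6458]), 'ft_torque': array([-0.0693,  0.1534, -0.0175]), 'finger_gap': 0.319472126367094}
```

View pics/s1.png

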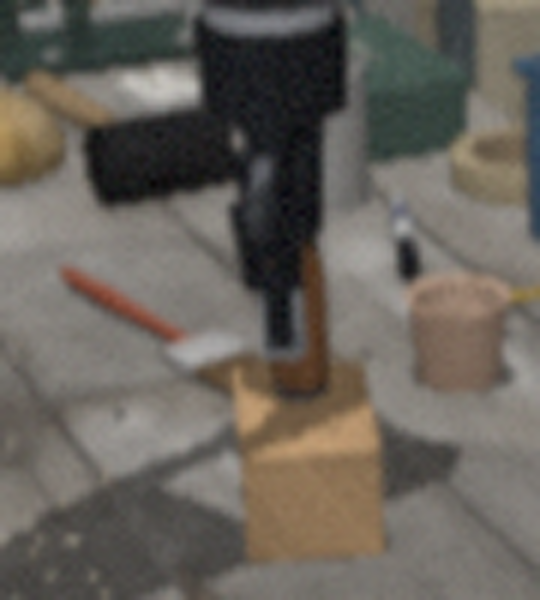

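Run:
```python
from cell import env
from h import *
s=env.get_state();print(s["time_s"],s["position"],s["tcp_rot"],s["ft_force"],s["ft_torque"],s["qpos"])
```

```text
2.2 [0.5612 0.3254 0.105 ] [3.1391 0.0015 2.582 ] [-0.7942  0.6029  6.2618] [-0.0177  0.1119 -0.0409] [ 0.4073  0.6944  1.3369  0.0002  1.1074 -0.604 ]
```

View pics/t1.png

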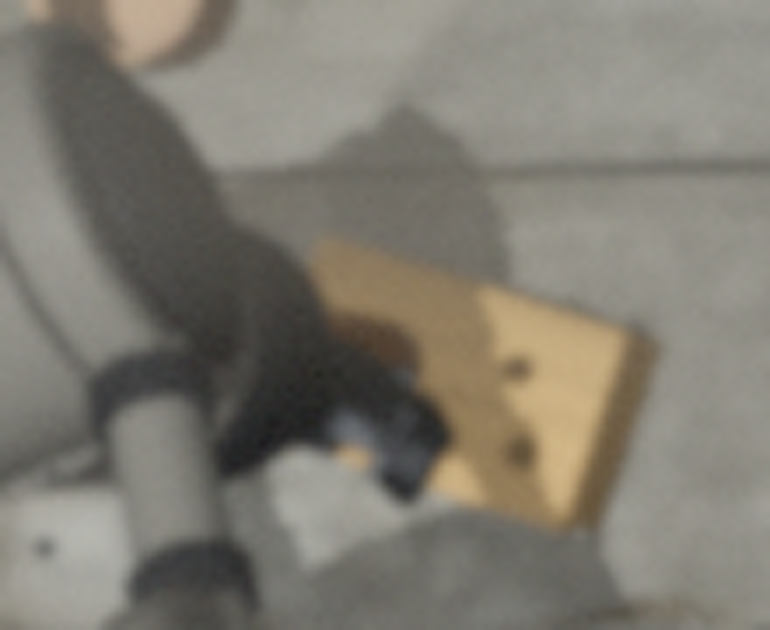

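>>> carry_out(
  steps=[
    {"twist": [0, 0, 0], "translation": [0, 0, 0], "gripper": 100},
    {"twist": [0, 0, 0], "translation": [0, 0, 0], "gripper": 100},
    {"twist": [0, 0, 0], "translation": [0, 0, 0], "gripper": 100},
    {"twist": [0, 0, 0], "translation": [0.2, -0.1, 0], "gripper": 100},
    {"twist": [0, 0, 0], "translation": [0.45, -0.25, -0.2], "gripper": 100},
    {"twist": [0, 0, 0], "translation": [0.45, -0.25, -0.2], "gripper": 100},
    {"twist": [0, 0, 0], "translation": [0.45, -0.25, -0.2], "gripper": 100},
    {"twist": [0, 0, 0], "translation": [0.45, -0.25, -0.2], "gripper": 255},
  ],
)

```text
time_s: 2.87
position: [0.565, 0.3224, 0.1011]
tcp_rot: [-3.141, -0.0, 2.582]
ft_force: [-0.5, 0.4, -0.6]
finger_gap: 0.477
```

>>> carry_out(
  steps=[
    {"twist": [0, 0, 0], "translation": [0, 0, 0], "gripper": 255},
    {"twist": [0, 0, 0], "translation": [0, 0, 0], "gripper": 255},
    {"twist": [0, 0, 0], "translation": [0, 0, 0], "gripper": 255},
    {"twist": [0, 0, 0], "translation": [0, 0, 0], "gripper": 255},
    {"twist": [0, 0, 0], "translation": [0, 0, 0], "gripper": 255},
    {"twist": [0, 0, 0], "translation": [0, 0, 0], "gripper": 255},
    {"twist": [0, 0, 0], "translation": [0, 0, 0], "gripper": 255},
    {"twist": [0, 0, 0], "translation": [0, 0, 0], "gripper": 255},
  ],
)

```text
time_s: 3.53
position: [0.565, 0.3225, 0.1014]
tcp_rot: [3.141, 0.0, 2.582]
ft_force: [0.2, 1.0, 0.5]
finger_gap: 0.319
```

Run:
```python
from cell import env
from h import *
s=env.get_state();print(s["time_s"],s["position"],s["tcp_rot"],s["ft_force"],s["ft_torque"],s["qpos"],s["finger_gap"])
```

```text
3.5333 [0.565  0.3225 0.1014] [3.1413 0.0001 2.5821] [0.166  0.9902 0.5106] [ 0.017   0.0394 -0.0035] [ 0.4009  0.7029  1.3311  0.0001  1.1073 -0.6104] 0.31943316702266045
```

>>> carry_out(
  steps=[
    {"twist": [0, 0, 0], "translation": [0, 0, 1.5], "gripper": 255},
    {"twist": [0, 0, 0], "translation": [0, 0, 3.5], "gripper": 255},
    {"twist": [0, 0, 0], "translation": [0, 0, 6], "gripper": 255},
    {"twist": [0, 0, 0], "translation": [0, 0, 9], "gripper": 255},
    {"twist": [0, 0, 0], "translation": [0, 0, 11], "gripper": 255},
    {"twist": [0, 0, 0], "translation": [0, 0, 11], "gripper": 255},
    {"twist": [0, 0, 0], "translation": [0, -3, 11], "gripper": 255},
    {"twist": [0, 0, 0], "translation": [0, -7, 11], "gripper": 255},
  ],
)

```text
time_s: 4.2
position: [0.5641, 0.2541, 0.2101]
tcp_rot: [3.141, -0.001, 2.586]
ft_force: [-0.5, -0.0, -1.0]
finger_gap: 0.321
```

>>> carry_out(
  steps=[
    {"twist": [0, 0, 0], "translation": [0, -4, 0], "gripper": 255},
    {"twist": [0, 0, 0], "translation": [0, -8, 0], "gripper": 255},
    {"twist": [0, 0, 0], "translation": [0, -12, 0], "gripper": 255},
    {"twist": [0, 0, 0], "translation": [0, -16, 0], "gripper": 255},
    {"twist": [0, 0, 0], "translation": [0, -20, 0], "gripper": 255},
    {"twist": [0, 0, 0], "translation": [0, -24, 0], "gripper": 255},
    {"twist": [0, 0, 0], "translation": [0, -28, 0], "gripper": 255},
    {"twist": [0, 0, 0], "translation": [0, -32, 0], "gripper": 255},
  ],
)

```text
time_s: 4.87
position: [0.5641, -0.0693, 0.2101]
tcp_rot: [-3.141, -0.002, 2.582]
ft_force: [0.7, -0.0, -0.7]
finger_gap: 0.316
```

>>> carry_out(
  steps=[
    {"twist": [0, 0, 0], "translation": [0, -4, 0], "gripper": 255},
    {"twist": [0, 0, 0], "translation": [0, -8, 0], "gripper": 255},
    {"twist": [0, 0, 0], "translation": [0, -12, 0], "gripper": 255},
    {"twist": [0, 0, 0], "translation": [0, -14, 0], "gripper": 255},
    {"twist": [0, 0, 0], "translation": [0, -14, 0], "gripper": 255},
    {"twist": [0, 0, 0], "translation": [0, -14, 0], "gripper": 255},
    {"twist": [0, 0, 0], "translation": [0, -14, 0], "gripper": 255},
    {"twist": [0, 0, 0], "translation": [0, -14, 0], "gripper": 255},
  ],
)

```text
time_s: 5.53
position: [0.5649, -0.206, 0.2108]
tcp_rot: [3.141, -0.001, 2.584]
ft_force: [0.8, -0.3, -1.5]
finger_gap: 0.321
```

Run:
```python
from cell import env
from h import *
s=env.get_state();print(s["time_s"],s["position"],s["tcp_rot"],s["ft_force"],s["ft_torque"],s["qpos"],s["finger_gap"])
p=s["position"]; u=proj("scene",p-[0,0,.06]).astype(int);print(u)
im=env.capture("scene"); cv2.imwrite("pics/s2full.png",im[:,:,::-1]); zoom(im,u[0]-35,u[1]-40,70,70,8,"s2")
```

```text
5.5333 [ 0.5649 -0.206   0.2108] [ 3.1413 -0.0012  2.5836] [ 0.7754 -0.3076 -1.4696] [-0.0084  0.0547  0.0594] [-0.4773  0.512   1.3595  0.0004  1.2712 -1.4902] 0.32131739550780825
[303 213]
```

View pics/s2.png

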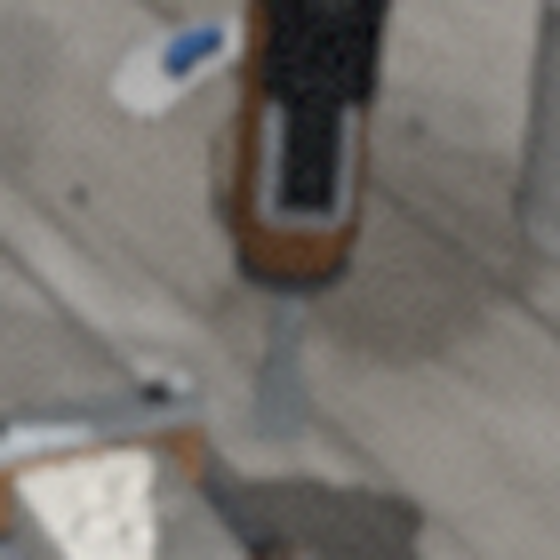

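The blade shows face-on: its end runs from crop (253,435) to (307,435), about 6.8 px. That is the full 14 mm width, so the blade's width lies along the tool's x axis (yaw about 148°).

```bash
python3 - <<'E'
from h import *
u0=303-35;v0=213-40
for z in(.1134,.1154): print(atz("scene",uv((280,438),u0,v0,8),z), atz("scene",uv((253,438),u0,v0,8),z)-atz("scene",uv((307,438),u0,v0,8),z))
print("proj expected",proj("scene",[.5649,-.206,.1154]),uv((280,438),u0,v0,8))
E
python3 - <<'E'
from h import *
s=cv2.imread("pics/scene0.png")[:,:,::-1]
zoom(s,292,250,26,26,26,"s_screw")
E
```

```text
[ 0.569  -0.2019  0.1134] [-0.0126  0.0065 -0.    ]
[ 0.5674 -0.2042  0.1154] [-0.0125  0.0065 -0.    ]
proj expected [302.0411 228.0882] (302.5625, 227.3125)
```

View pics/s_screw.png

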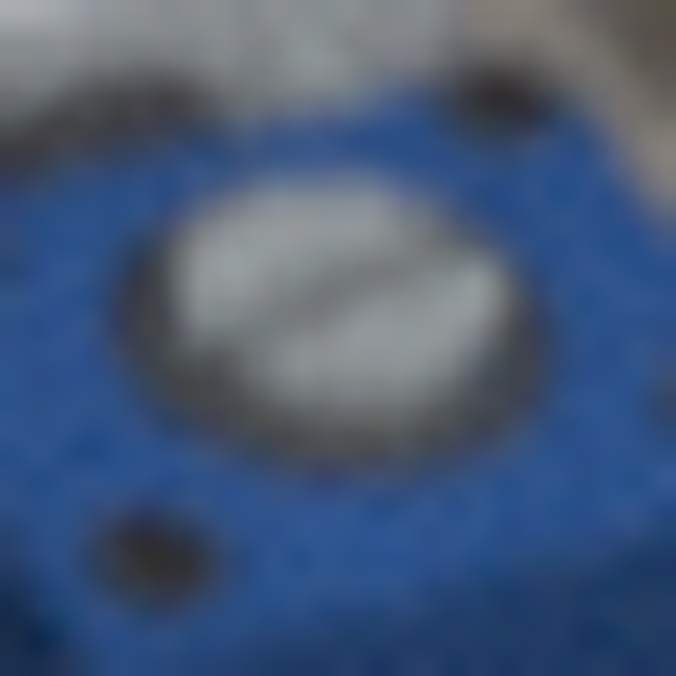

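Run:
```python
from h import *
S=lambda c:atz("scene",uv(c,292,250,26),.0455)
T=lambda c:atz("top",uv(c,358,190,30),.0455)
a,b=S((225,345)),S((462,243));print(np.degrees(np.arctan2(*(b-a)[[1,0]])),np.linalg.norm(a-b),S((340,295)))
a,b=T((310,490)),T((282,170));print(np.degrees(np.arctan2(*(b-a)[[1,0]])),T((302,312)))
```

```text
3.7841314405934647 0.024241646848121665 [ 0.5617 -0.2285  0.0455]
2.93818541934782 [ 0.562  -0.226   0.0455]
```

>>> carry_out(
  steps=[
    {"twist": [0, 0, 6], "translation": [-0.1, -0.8, 0], "gripper": 255},
    {"twist": [0, 0, 12], "translation": [-0.2, -1.6, -1], "gripper": 255},
    {"twist": [0, 0, 18], "translation": [-0.4, -2.3, -2], "gripper": 255},
    {"twist": [0, 0, 24], "translation": [-0.45, -2.3, -3], "gripper": 255},
    {"twist": [0, 0, 30], "translation": [-0.45, -2.3, -4], "gripper": 255},
    {"twist": [0, 0, 35], "translation": [-0.45, -2.3, -5], "gripper": 255},
    {"twist": [0, 0, 35], "translation": [-0.45, -2.3, -5.8], "gripper": 255},
    {"twist": [0, 0, 35], "translation": [-0.45, -2.3, -5.8], "gripper": 255},
  ],
)

```text
time_s: 6.25
position: [0.5599, -0.2291, 0.1516]
tcp_rot: [3.14, -0.003, -3.092]
ft_force: [-0.4, 0.3, -1.8]
finger_gap: 0.317
```

Run:
```python
from cell import env
from h import *
s=env.get_state();print(s["time_s"],s["position"],s["tcp_rot"],s["ft_force"],s["ft_torque"],s["qpos"],s["finger_gap"])
p=s["position"]; u=proj("scene",p-[0,0,.09]).astype(int);print(u)
im=env.capture("scene"); cv2.imwrite("pics/s3full.png",im[:,:,::-1]); zoom(im,280,220,50,60,10,"s3")
im=env.capture("top"); cv2.imwrite("pics/t3full.png",im[:,:,::-1]); 
s=env.get_state();print(s["time_s"],s["position"],s["tcp_rot"])
```

```text
6.25 [ 0.5599 -0.2291  0.1516] [ 3.1397 -0.0027 -3.0915] [-0.3905  0.291  -1.7767] [0.0414 0.0777 0.0317] [-0.5151  0.5743  1.4243  0.0001  1.1463 -2.136 ] 0.3170149087151474
[304 255]
6.35 [ 0.5607 -0.2299  0.1534] [ 3.1414 -0.0002 -3.0917]
```

View pics/s3.png

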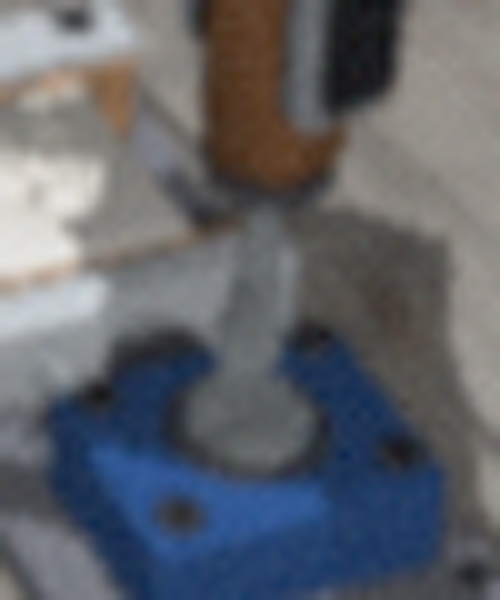

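View pics/t3full.png

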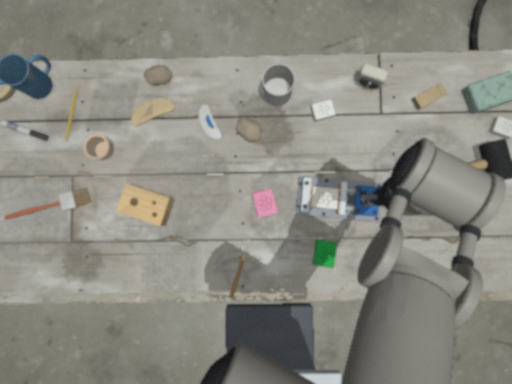

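Run:
```python
from h import *
s=cv2.imread("pics/s3full.png")[:,:,::-1]
c=s[235:275,285:325].astype(float); c=np.clip((c-40)*2.2,0,255).astype(np.uint8)
cv2.imwrite("pics/s3b.png",cv2.resize(c,None,fx=15,fy=15,interpolation=cv2.INTER_CUBIC)[:,:,::-1])
t=cv2.imread("pics/t3full.png")[:,:,::-1]
zoom(t,110,175,70,60,8,"t3b")
# expected projection of blade end centre & corners at TCP measured
p=np.array([.5603,-.2296,.1526-.0954])
for d in(-.007,0,.007): print(proj("scene",p+[d,0,0]))
```

```text
[301.8826 258.0797]
[304.6762 257.0733]
[307.4504 256.0739]
```

View pics/s3b.png

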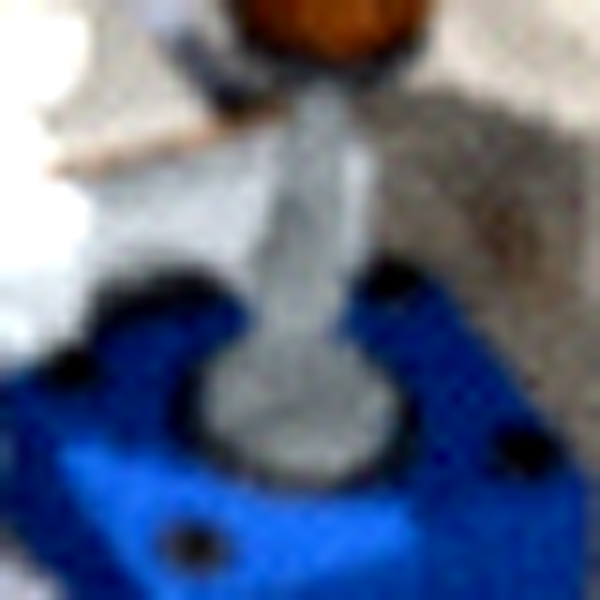

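View pics/t3b.png

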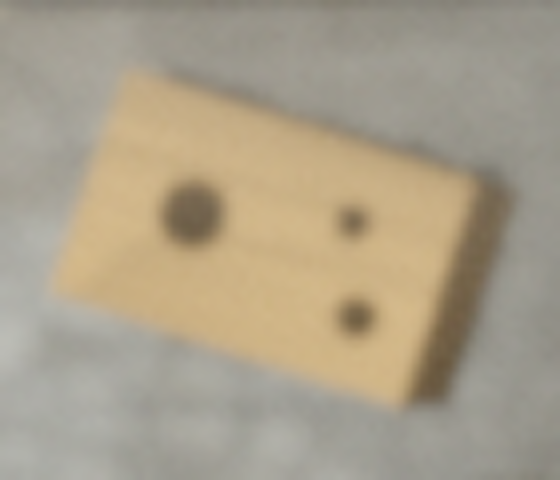

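>>> carry_out(
  steps=[
    {"twist": [0, 0, 0.3], "translation": [0.05, 0.17, 0], "gripper": 255},
    {"twist": [0, 0, 0.3], "translation": [0.05, 0.17, -0.3], "gripper": 255},
    {"twist": [0, 0, 0.3], "translation": [0.05, 0.17, -0.6], "gripper": 255},
    {"twist": [0, 0, 0.3], "translation": [0.05, 0.17, -0.9], "gripper": 255},
    {"twist": [0, 0, 0.3], "translation": [0.05, 0.17, -1.1], "gripper": 255},
    {"twist": [0, 0, 0.3], "translation": [0.05, 0.17, -1.2], "gripper": 255},
    {"twist": [0, 0, 0.3], "translation": [0.05, 0.17, -1.25], "gripper": 255},
    {"twist": [0, 0, 0.3], "translation": [0.05, 0.17, -1.25], "gripper": 255},
  ],
)

```text
time_s: 7.02
position: [0.561, -0.2288, 0.1406]
tcp_rot: [3.141, -0.0, -3.085]
ft_force: [-0.8, -0.7, -0.8]
finger_gap: 0.318
```

```bash
cat > st.py <<'E'
from cell import env
from h import *
s=env.get_state();print(s["time_s"],s["position"],np.degrees(s["tcp_rot"]),s["ft_force"],s["ft_torque"],s["qpos"][5],s["finger_gap"])
E
python3 st.py
```

```text
7.0167 [ 0.561  -0.2288  0.1406] [ 179.9849   -0.0107 -176.7668] [-0.7884 -0.7213 -0.7971] [ 0.0151  0.0141 -0.0508] -2.141114950792598 0.31839545943533726
```

>>> carry_out(
  steps=[
    {"twist": [0, 0, 0], "translation": [0, 0.05, 0], "gripper": 255},
    {"twist": [0, 0, 0], "translation": [0, 0.05, -0.05], "gripper": 255},
    {"twist": [0, 0, 0], "translation": [0, 0.05, -0.1], "gripper": 255},
    {"twist": [0, 0, 0], "translation": [0, 0.05, -0.1], "gripper": 255},
    {"twist": [0, 0, 0], "translation": [0, 0.05, -0.15], "gripper": 255},
    {"twist": [0, 0, 0], "translation": [0, 0.05, -0.15], "gripper": 255},
    {"twist": [0, 0, 0], "translation": [0, 0.05, -0.15], "gripper": 255},
    {"twist": [0, 0, 0], "translation": [0, 0.05, -0.15], "gripper": 255},
  ],
)

```text
time_s: 7.68
position: [0.561, -0.2283, 0.1393]
tcp_rot: [3.142, 0.0, -3.085]
ft_force: [0.5, -0.4, -1.2]
finger_gap: 0.319
```

```bash
python3 st.py
```

```text
7.6833 [ 0.561  -0.2283  0.1393] [ 179.9967    0.0005 -176.7565] [ 0.4974 -0.4429 -1.2122] [ 0.027  -0.0277  0.0104] -2.140454571250652 0.31881032796663067
```

Blade end is at about 0.044 with no contact force yet, which suggests it's entering the slot. Keep easing down.

>>> carry_out(
  steps=[
    {"twist": [0, 0, 0], "translation": [0, 0, -0.05], "gripper": 255},
    {"twist": [0, 0, 0], "translation": [0, 0, -0.1], "gripper": 255},
    {"twist": [0, 0, 0], "translation": [0, 0, -0.1], "gripper": 255},
    {"twist": [0, 0, 0], "translation": [0, 0, -0.15], "gripper": 255},
    {"twist": [0, 0, 0], "translation": [0, 0, -0.15], "gripper": 255},
    {"twist": [0, 0, 0], "translation": [0, 0, -0.15], "gripper": 255},
    {"twist": [0, 0, 0], "translation": [0, 0, -0.15], "gripper": 255},
    {"twist": [0, 0, 0], "translation": [0, 0, -0.15], "gripper": 255},
  ],
)

```text
time_s: 8.35
position: [0.561, -0.2282, 0.1378]
tcp_rot: [3.141, -0.0, -3.085]
ft_force: [-0.3, 0.4, -1.5]
finger_gap: 0.32
```

```bash
python3 st.py
```

```text
8.35 [ 0.561  -0.2282  0.1378] [ 179.9853   -0.0058 -176.7576] [-0.3051  0.3641 -1.4665] [ 0.1516 -0.0102  0.0292] -2.140416402591841 0.3195507947807868
```

>>> carry_out(
  steps=[
    {"twist": [0, 0, 0], "translation": [0, 0, -0.05], "gripper": 255},
    {"twist": [0, 0, 0], "translation": [0, 0, -0.1], "gripper": 255},
    {"twist": [0, 0, 0], "translation": [0, 0, -0.1], "gripper": 255},
    {"twist": [0, 0, 0], "translation": [0, 0, -0.1], "gripper": 255},
    {"twist": [0, 0, 0], "translation": [0, 0, -0.13], "gripper": 255},
    {"twist": [0, 0, 0], "translation": [0, 0, -0.13], "gripper": 255},
    {"twist": [0, 0, 0], "translation": [0, 0, -0.13], "gripper": 255},
    {"twist": [0, 0, 0], "translation": [0, 0, -0.13], "gripper": 255},
  ],
)

```text
time_s: 9.02
position: [0.561, -0.2282, 0.1365]
tcp_rot: [3.141, -0.0, -3.085]
ft_force: [-0.3, 1.2, -1.6]
finger_gap: 0.323
```

```bash
python3 st.py
```

```text
9.0167 [ 0.561  -0.2282  0.1365] [ 179.9864   -0.0033 -176.7571] [-0.2984  1.2206 -1.6156] [0.3843 0.0151 0.0186] -2.1404478483457035 0.32279003273682916
```

>>> carry_out(
  steps=[
    {"twist": [0, 0, 0], "translation": [0, 0.03, 0.03], "gripper": 255},
    {"twist": [0, 0, 0], "translation": [0, 0.06, 0.03], "gripper": 255},
    {"twist": [0, 0, 0], "translation": [0, 0.06, 0.03], "gripper": 255},
    {"twist": [0, 0, 0], "translation": [0, 0.06, 0.03], "gripper": 255},
    {"twist": [0, 0, 0], "translation": [0, 0.06, 0.03], "gripper": 255},
    {"twist": [0, 0, 0], "translation": [0, 0.06, 0.03], "gripper": 255},
    {"twist": [0, 0, 0], "translation": [0, 0.06, 0.03], "gripper": 255},
    {"twist": [0, 0, 0], "translation": [0, 0.06, 0.03], "gripper": 255},
  ],
)

```text
time_s: 9.68
position: [0.561, -0.2278, 0.1369]
tcp_rot: [3.142, 0.0, -3.085]
ft_force: [0.0, 0.1, -0.9]
finger_gap: 0.323
```

```bash
python3 st.py
python3 - <<'E'
from cell import env
from h import *
im=env.capture("scene"); zoom(im,280,220,50,60,10,"s4")
E
```

```text
9.6833 [ 0.561  -0.2278  0.1369] [ 179.9988    0.004  -176.7577] [ 0.0467  0.1312 -0.9196] [-0.0138  0.0489  0.0733] -2.139594114082026 0.3225318338980284
```

View pics/s4.png

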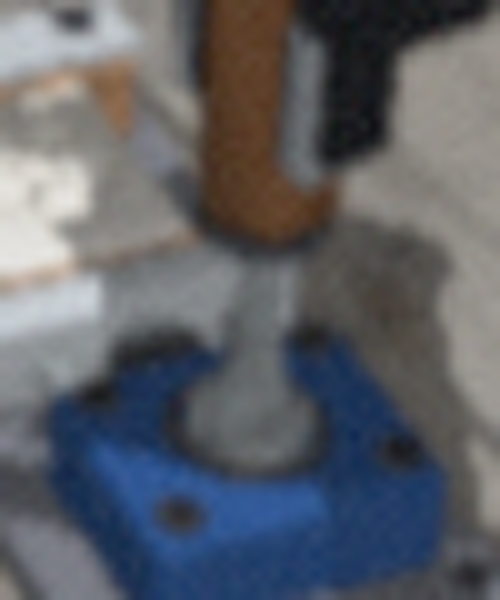

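>>> carry_out(
  steps=[
    {"twist": [0, 0, -4], "translation": [0, 0, 0], "gripper": 255},
    {"twist": [0, 0, -8], "translation": [0, 0, 0], "gripper": 255},
    {"twist": [0, 0, -12], "translation": [0, 0, 0], "gripper": 255},
    {"twist": [0, 0, -16], "translation": [0, 0, 0], "gripper": 255},
    {"twist": [0, 0, -20], "translation": [0, 0, 0], "gripper": 255},
    {"twist": [0, 0, -22], "translation": [0, 0, 0], "gripper": 255},
    {"twist": [0, 0, -24], "translation": [0, 0, 0], "gripper": 255},
    {"twist": [0, 0, -25], "translation": [0, 0, 0], "gripper": 255},
  ],
)

```text
time_s: 10.4
position: [0.5609, -0.2277, 0.1368]
tcp_rot: [-3.142, -0.0, 2.761]
ft_force: [-0.1, -0.6, -1.1]
finger_gap: 0.318
```

```bash
python3 st.py
python3 - <<'E'
from cell import env
from h import *
im=env.capture("scene"); zoom(im,245,210,95,85,7,"s5")
im=env.capture("top"); zoom(im,290,165,100,70,8,"t5")
E
python3 st.py
```

```text
10.4 [ 0.5609 -0.2277  0.1368] [-179.9951   -0.018   158.1714] [-0.1432 -0.59   -1.0808] [-0.0279  0.1152  0.1987] -1.701862195187242 0.3177803215325803
10.5 [ 0.5609 -0.2277  0.1368] [-179.9977   -0.0119  158.2619] [-0.3861 -0.3891 -1.1004] [0.0114 0.1669 0.164 ] -1.7035409255376557 0.31902690984715876
```

View pics/s5.png

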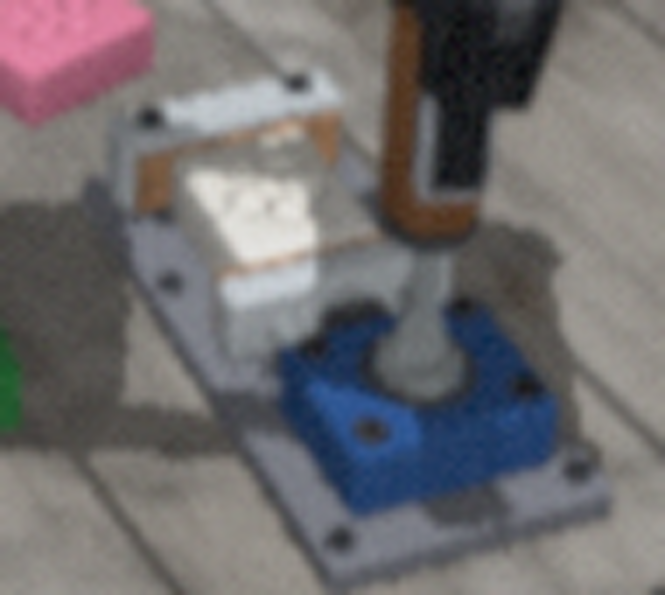

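View pics/t5.png

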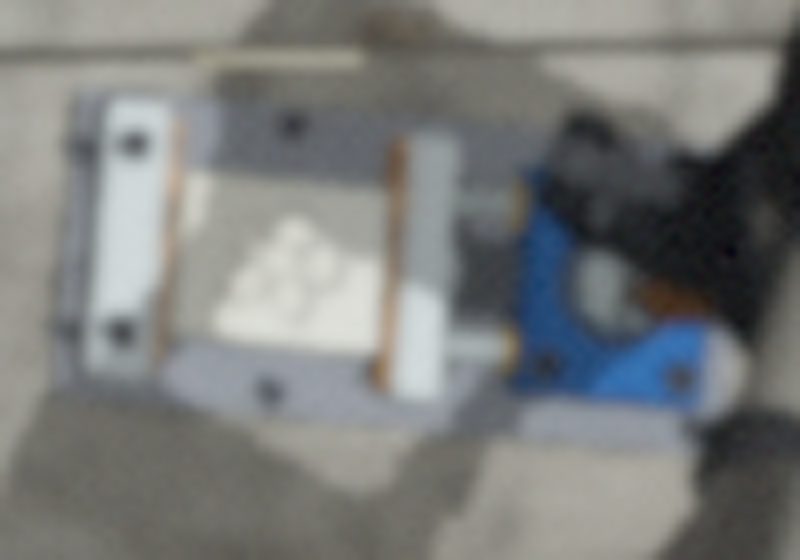

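```bash
cat > avg.py <<'E'
from cell import env
from h import *
F=[];T=[]
for i in range(8):
    im=env.capture("top" if i%2 else "scene"); s=env.get_state(); F.append(s["ft_force"]);T.append(s["ft_torque"])
T=np.array(T);F=np.array(F)
print(s["time_s"],s["position"],np.degrees(s["tcp_rot"]),"F",F.mean(0),"T",T.mean(0),"sd",T.std(0),"tz",T[:,2],s["finger_gap"],s["qpos"][5])
import glob; n=len(glob.glob("pics/a*t.png"))
zoom(im,290,165,100,70,8,f"a{n}t"); cv2.imwrite(f"pics/a{n}full.png",im[:,:,::-1]); print(n)
E
python3 avg.py
```

```text
10.9 [ 0.561  -0.2277  0.1368] [179.9991  -0.0042 158.255 ] F [-1.1407 -0.2397 -1.0089] T [-0.0317  0.1916  0.1334] sd [0.0364 0.0315 0.0363] tz [0.1785 0.0626 0.1577 0.1507 0.0886 0.1328 0.1577 0.1383] 0.31968983184411054 -1.7034496841277895
0
```

>>> carry_out(
  steps=[
    {"twist": [0, 0, -1], "translation": [0, 0, 0], "gripper": 255},
    {"twist": [0, 0, -2.5], "translation": [0, 0, 0], "gripper": 255},
    {"twist": [0, 0, -4], "translation": [0, 0, 0], "gripper": 255},
    {"twist": [0, 0, -5.5], "translation": [0, 0, 0], "gripper": 255},
    {"twist": [0, 0, -7], "translation": [0, 0, 0], "gripper": 255},
    {"twist": [0, 0, -8.5], "translation": [0, 0, 0], "gripper": 255},
    {"twist": [0, 0, -10], "translation": [0, 0, 0], "gripper": 255},
    {"twist": [0, 0, -10], "translation": [0, 0, 0], "gripper": 255},
  ],
)

```text
time_s: 11.57
position: [0.5609, -0.2278, 0.1368]
tcp_rot: [-3.141, -0.0, 2.586]
ft_force: [-2.0, 0.9, -0.2]
finger_gap: 0.321
```

```bash
python3 avg.py
```

```text
11.9667 [ 0.5609 -0.2277  0.1368] [-179.9959   -0.0101  148.2508] F [-1.8053 -0.1827 -0.6753] T [-0.1037  0.3665  0.1255] sd [0.0243 0.0423 0.0444] tz [0.0974 0.219  0.1537 0.1449 0.1335 0.0767 0.0927 0.0862] 0.3195389822651227 -1.5288326547970987
1
```

>>> carry_out(
  steps=[
    {"twist": [0, 0, -1], "translation": [-0.05, 0, 0], "gripper": 255},
    {"twist": [0, 0, -2.5], "translation": [-0.05, 0, 0], "gripper": 255},
    {"twist": [0, 0, -4], "translation": [-0.05, 0, 0], "gripper": 255},
    {"twist": [0, 0, -5.5], "translation": [-0.05, 0, 0], "gripper": 255},
    {"twist": [0, 0, -7], "translation": [-0.05, 0, 0], "gripper": 255},
    {"twist": [0, 0, -8.5], "translation": [-0.05, 0, 0], "gripper": 255},
    {"twist": [0, 0, -10], "translation": [-0.05, 0, 0], "gripper": 255},
    {"twist": [0, 0, -10], "translation": [-0.05, 0, 0], "gripper": 255},
  ],
)

```text
time_s: 12.63
position: [0.5606, -0.2277, 0.1368]
tcp_rot: [3.141, 0.0, 2.411]
ft_force: [-0.5, 0.2, -0.9]
finger_gap: 0.317
```

```bash
python3 avg.py
```

```text
13.0333 [ 0.5606 -0.2277  0.1368] [179.9888   0.0134 138.2542] F [-0.6094 -0.089  -1.346 ] T [-0.1011  0.1486  0.1269] sd [0.0402 0.0327 0.0207] tz [0.1276 0.1376 0.1574 0.0959 0.1111 0.1544 0.125  0.1062] 0.3145308798874187 -1.3547641593312474
2
```

View pics/a2t.png

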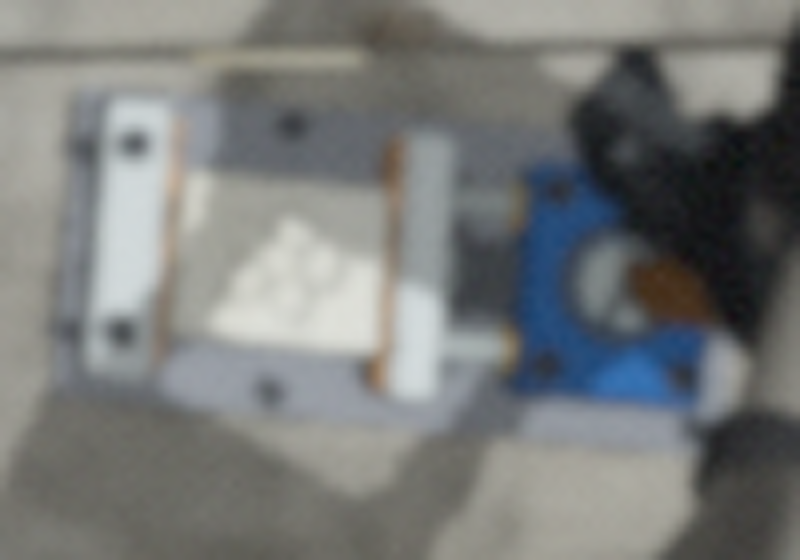

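>>> carry_out(
  steps=[
    {"twist": [0, 0, -1], "translation": [-0.02, 0, 0], "gripper": 255},
    {"twist": [0, 0, -2.5], "translation": [-0.02, 0, 0], "gripper": 255},
    {"twist": [0, 0, -4], "translation": [-0.02, 0, 0], "gripper": 255},
    {"twist": [0, 0, -5.5], "translation": [-0.02, 0, 0], "gripper": 255},
    {"twist": [0, 0, -7], "translation": [-0.02, 0, 0], "gripper": 255},
    {"twist": [0, 0, -8.5], "translation": [-0.02, 0, 0], "gripper": 255},
    {"twist": [0, 0, -10], "translation": [-0.02, 0, 0], "gripper": 255},
    {"twist": [0, 0, -10], "translation": [-0.02, 0, 0], "gripper": 255},
  ],
)

```text
time_s: 13.7
position: [0.5604, -0.2277, 0.1368]
tcp_rot: [3.141, 0.0, 2.237]
ft_force: [0.6, 0.1, -1.2]
finger_gap: 0.322
```

```bash
python3 avg.py
```

```text
14.1 [ 0.5604 -0.2277  0.1368] [179.9871   0.0033 128.2515] F [ 0.1108 -0.1434 -1.6037] T [-0.0589 -0.0264  0.1362] sd [0.0287 0.0296 0.0212] tz [0.1213 0.1663 0.0977 0.1498 0.1408 0.1599 0.1323 0.1219] 0.31747491437271186 -1.1803728498501502
3
```

>>> carry_out(
  steps=[
    {"twist": [0, 0, -1], "translation": [0, 0, 0], "gripper": 255},
    {"twist": [0, 0, -2.5], "translation": [0, 0, 0], "gripper": 255},
    {"twist": [0, 0, -4], "translation": [0, 0, 0], "gripper": 255},
    {"twist": [0, 0, -5.5], "translation": [0, 0, 0], "gripper": 255},
    {"twist": [0, 0, -7], "translation": [0, 0, 0], "gripper": 255},
    {"twist": [0, 0, -8.5], "translation": [0, 0, 0], "gripper": 255},
    {"twist": [0, 0, -10], "translation": [0, 0, 0], "gripper": 255},
    {"twist": [0, 0, -10], "translation": [0, 0, 0], "gripper": 255},
  ],
)

```text
time_s: 14.77
position: [0.5603, -0.2277, 0.1368]
tcp_rot: [3.141, -0.0, 2.062]
ft_force: [0.2, 0.8, -1.8]
finger_gap: 0.321
```

```bash
python3 avg.py
```

```text
15.1667 [ 0.5603 -0.2277  0.1368] [179.9938  -0.0009 118.2496] F [ 0.3104  0.2293 -0.9471] T [ 0.0145 -0.0092  0.1466] sd [0.0256 0.0303 0.0452] tz [0.1727 0.1761 0.113  0.082  0.2326 0.1615 0.1274 0.1078] 0.319475167326484 -1.0057935861879495
4
```

>>> carry_out(
  steps=[
    {"twist": [0, 0, -1], "translation": [0, 0, 0], "gripper": 255},
    {"twist": [0, 0, -2], "translation": [0, 0, 0], "gripper": 255},
    {"twist": [0, 0, -3], "translation": [0, 0, 0], "gripper": 255},
    {"twist": [0, 0, -4], "translation": [0, 0, 0], "gripper": 255},
    {"twist": [0, 0, -5], "translation": [0, 0, 0], "gripper": 255},
    {"twist": [0, 0, -6], "translation": [0, 0, 0], "gripper": 255},
    {"twist": [0, 0, -7], "translation": [0, 0, 0], "gripper": 255},
    {"twist": [0, 0, -7], "translation": [0, 0, 0], "gripper": 255},
  ],
)

```text
time_s: 15.83
position: [0.5603, -0.2277, 0.1368]
tcp_rot: [3.142, -0.0, 1.94]
ft_force: [-1.0, -0.6, -0.9]
finger_gap: 0.318
```

```bash
python3 avg.py
```

```text
16.2333 [ 0.5603 -0.2277  0.1368] [179.9981  -0.003  111.2428] F [-0.3182  0.1641 -0.8779] T [0.0855 0.0839 0.1225] sd [0.0451 0.0271 0.0442] tz [0.0954 0.0749 0.0576 0.1511 0.093  0.1594 0.1783 0.17  ] 0.3192641884788474 -0.8835103782803916
5
```

View pics/a5t.png

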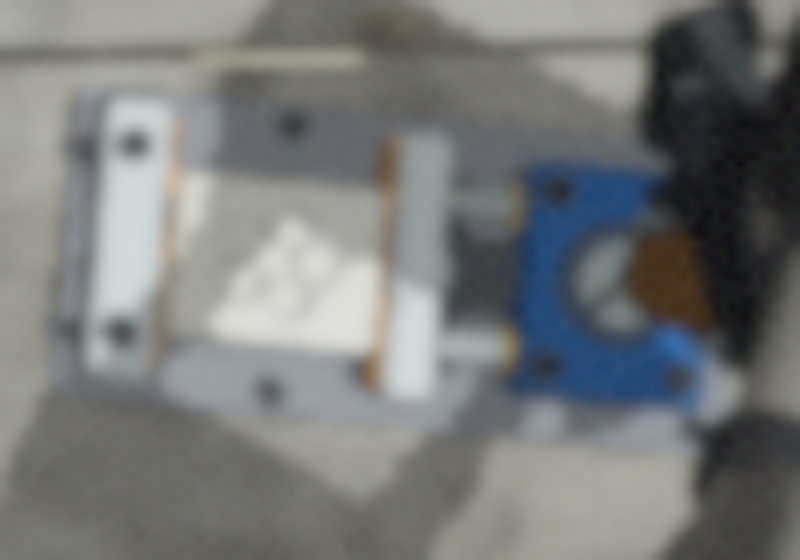

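>>> carry_out(
  steps=[
    {"twist": [0, 0, -1], "translation": [0, 0, 0], "gripper": 255},
    {"twist": [0, 0, -2], "translation": [0, 0, 0], "gripper": 255},
    {"twist": [0, 0, -3], "translation": [0, 0, 0], "gripper": 255},
    {"twist": [0, 0, -4], "translation": [0, 0, 0], "gripper": 255},
    {"twist": [0, 0, -5], "translation": [0, 0, 0], "gripper": 255},
    {"twist": [0, 0, -6], "translation": [0, 0, 0], "gripper": 255},
    {"twist": [0, 0, -8], "translation": [0, 0, 0], "gripper": 255},
    {"twist": [0, 0, -8], "translation": [0, 0, 0], "gripper": 255},
  ],
)

```text
time_s: 16.9
position: [0.5602, -0.2277, 0.1368]
tcp_rot: [-3.141, -0.0, 1.8]
ft_force: [-0.8, 0.2, -0.4]
finger_gap: 0.319
```

```bash
python3 avg.py
```

```text
17.3 [ 0.5603 -0.2277  0.1368] [179.9982  -0.0026 103.2537] F [-0.8984  0.4996 -0.9145] T [0.1299 0.2201 0.1195] sd [0.0261 0.0491 0.0189] tz [0.1185 0.0889 0.1182 0.1388 0.1388 0.0899 0.1325 0.1304] 0.32071318330779935 -0.7440247636717553
6
```

>>> carry_out(
  steps=[
    {"twist": [0, 0, -1], "translation": [-0.02, 0, 0], "gripper": 255},
    {"twist": [0, 0, -2], "translation": [-0.03, 0, 0], "gripper": 255},
    {"twist": [0, 0, -3], "translation": [-0.03, 0, 0], "gripper": 255},
    {"twist": [0, 0, -4], "translation": [-0.03, 0, 0], "gripper": 255},
    {"twist": [0, 0, -5], "translation": [-0.03, 0, 0], "gripper": 255},
    {"twist": [0, 0, -6], "translation": [-0.03, 0, 0], "gripper": 255},
    {"twist": [0, 0, -8], "translation": [-0.03, 0, 0], "gripper": 255},
    {"twist": [0, 0, -8], "translation": [-0.03, 0, 0], "gripper": 255},
  ],
)

```text
time_s: 17.97
position: [0.5601, -0.2277, 0.1368]
tcp_rot: [3.141, -0.0, 1.66]
ft_force: [-0.5, 0.1, -0.4]
finger_gap: 0.321
```

```bash
python3 avg.py
```

```text
18.3667 [ 0.5601 -0.2277  0.1369] [179.9834   0.0021  95.2541] F [ 0.3853  1.2664 -1.3002] T [ 0.2695 -0.0489  0.1607] sd [0.0302 0.0234 0.0196] tz [0.1925 0.1596 0.1801 0.1631 0.1355 0.1289 0.1663 0.16  ] 0.3181952795189529 -0.6046698620164973
7
```

>>> carry_out(
  steps=[
    {"twist": [0, 0, -0.5], "translation": [0, 0.02, 0], "gripper": 255},
    {"twist": [0, 0, -1], "translation": [0, 0.03, 0], "gripper": 255},
    {"twist": [0, 0, -2], "translation": [0, 0.03, 0], "gripper": 255},
    {"twist": [0, 0, -3], "translation": [0, 0.03, 0], "gripper": 255},
    {"twist": [0, 0, -4], "translation": [0, 0.03, 0], "gripper": 255},
    {"twist": [0, 0, -5], "translation": [0, 0.03, 0], "gripper": 255},
    {"twist": [0, 0, -6], "translation": [0, 0.03, 0], "gripper": 255},
    {"twist": [0, 0, -6], "translation": [0, 0.03, 0], "gripper": 255},
  ],
)

```text
time_s: 19.03
position: [0.56, -0.2275, 0.1368]
tcp_rot: [3.142, 0.0, 1.556]
ft_force: [0.8, 0.5, -1.4]
finger_gap: 0.316
```

```bash
python3 avg.py
```

```text
19.4333 [ 0.56   -0.2275  0.1368] [179.9927   0.006   89.2448] F [ 0.4039  0.179  -1.5679] T [ 0.0068 -0.0381  0.1715] sd [0.0283 0.0189 0.0321] tz [0.201  0.1418 0.1251 0.1547 0.198  0.2275 0.1659 0.1576] 0.3194849944370586 -0.4993445053761578
8
```

View pics/a8t.png

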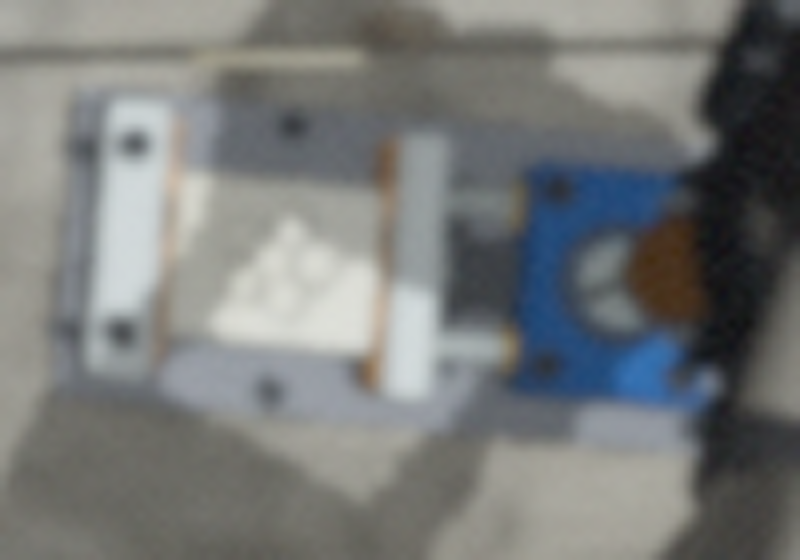

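```bash
cat > jaw.py <<'E'
from h import *
import glob
fs=sorted(glob.glob("pics/a*full.png"),key=lambda f:int(f.split("/a")[1].split("full")[0]))
ims=[cv2.imread("pics/top0.png")]+[cv2.imread(f) for f in fs]
# jaw bright->edges along rows 204..212 (unshaded), cols 332..352; edge position of jaw's right & left sides, and mould left
for n,im in zip(["top0"]+fs,ims):
    g=im[203:213].astype(float)
    pr=(g[:,:,2]).mean(0)
    # row-shift for jaw slant ignored
    seg=pr[340:352]; hi=seg.max()
    def edge(lo,hi_,lev):
        for c in range(lo,hi_):
            if (pr[c]-lev)*(pr[c+1]-lev)<=0 and pr[c]!=pr[c+1]: return c+(lev-pr[c])/(pr[c+1]-pr[c])
    r=edge(342,350,(seg.max()+110)/2)
    bg=(g[:,:,2]-g[:,:,0]); cork=bg[:,333:343].clip(8).mean(0)-8; cc=(cork*np.arange(333,343)).sum()/cork.sum()
    m=g[:5,:,2].mean(0); 
    print(n,"right edge",r,"cork centre",round(cc,3), "mould L", np.round(m[308:316]).astype(int))
E
python3 jaw.py
```

```text
top0 right edge 345.46 cork centre 337.862 mould L [181 170 158 163 178 188 193 193]
pics/a0full.png right edge 345.3494623655914 cork centre 337.607 mould L [139 132 127 132 142 151 155 158]
pics/a1full.png right edge 345.176245210728 cork centre 337.352 mould L [139 132 128 132 143 151 155 158]
pics/a2full.png right edge 344.92280701754385 cork centre 337.15 mould L [140 132 127 132 143 150 156 161]
pics/a3full.png right edge 344.7094594594595 cork centre 336.969 mould L [141 132 129 135 145 152 156 162]
pics/a4full.png right edge 344.43355481727576 cork centre 336.724 mould L [140 133 132 138 146 152 156 161]
pics/a5full.png right edge 344.3204697986577 cork centre 336.567 mould L [140 133 132 139 148 153 155 162]
pics/a6full.png right edge 344.2325174825175 cork centre 336.349 mould L [140 134 134 142 149 153 155 162]
pics/a7full.png right edge 344.21107266435985 cork centre 336.325 mould L [139 134 133 142 149 153 155 158]
pics/a8full.png right edge 344.2282229965157 cork centre 336.336 mould L [140 133 134 142 149 153 155 161]
```

Jaw tracking shows it stopped just after a6. The turn since then and the torque both give about 16 N, so 7° more should bring it to about 24 N.

>>> carry_out(
  steps=[
    {"twist": [0, 0, -1], "translation": [0, 0, 0], "gripper": 255},
    {"twist": [0, 0, -2], "translation": [0, 0, 0], "gripper": 255},
    {"twist": [0, 0, -3], "translation": [0, 0, 0], "gripper": 255},
    {"twist": [0, 0, -4], "translation": [0, 0, 0], "gripper": 255},
    {"twist": [0, 0, -5], "translation": [0, 0, 0], "gripper": 255},
    {"twist": [0, 0, -6], "translation": [0, 0, 0], "gripper": 255},
    {"twist": [0, 0, -7], "translation": [0, 0, 0], "gripper": 255},
    {"twist": [0, 0, -7], "translation": [0, 0, 0], "gripper": 255},
  ],
)

```text
time_s: 20.1
position: [0.56, -0.2274, 0.1368]
tcp_rot: [-3.142, -0.0, 1.434]
ft_force: [-1.0, -0.1, -0.8]
finger_gap: 0.322
```

```bash
python3 avg.py; python3 jaw.py|tail -2
```

```text
20.5 [ 0.56   -0.2274  0.1368] [-179.9968   -0.0015   82.2482] F [-0.2531  0.3343 -1.0265] T [0.0561 0.0975 0.2201] sd [0.0464 0.0287 0.0289] tz [0.2214 0.19   0.2727 0.1857 0.2425 0.2449 0.198  0.206 ] 0.3141367296475165 -0.37718076138082857
9
pics/a8full.png right edge 344.2282229965157 cork centre 336.336 mould L [140 133 134 142 149 153 155 161]
pics/a9full.png right edge 344.19117647058823 cork centre 336.322 mould L [139 134 134 142 149 152 155 161]
```

>>> carry_out(
  steps=[
    {"twist": [0, 0, 1.5], "translation": [0, 0, 0], "gripper": 255},
    {"twist": [0, 0, 3], "translation": [0, 0, 0], "gripper": 255},
    {"twist": [0, 0, 3], "translation": [0, 0, 0.3], "gripper": 255},
    {"twist": [0, 0, 3], "translation": [0, 0, 1], "gripper": 255},
    {"twist": [0, 0, 3], "translation": [0, 0, 2.5], "gripper": 255},
    {"twist": [0, 0, 3], "translation": [0, 0, 4.5], "gripper": 255},
    {"twist": [0, 0, 3], "translation": [0, 0, 6.5], "gripper": 255},
    {"twist": [0, 0, 3], "translation": [0, 0, 7.5], "gripper": 255},
  ],
)

```text
time_s: 21.17
position: [0.5609, -0.228, 0.2153]
tcp_rot: [3.137, 0.002, 1.487]
ft_force: [-0.2, -0.4, -0.4]
finger_gap: 0.32
```

>>> carry_out(
  steps=[
    {"twist": [0, 0, 6], "translation": [0.05, 4, 0], "gripper": 255},
    {"twist": [0, 0, 12], "translation": [0.1, 8, 0], "gripper": 255},
    {"twist": [0, 0, 18], "translation": [0.15, 12, 0], "gripper": 255},
    {"twist": [0, 0, 24], "translation": [0.2, 16, 0], "gripper": 255},
    {"twist": [0, 0, 30], "translation": [0.25, 20, 0], "gripper": 255},
    {"twist": [0, 0, 36], "translation": [0.3, 24, 0], "gripper": 255},
    {"twist": [0, 0, 42], "translation": [0.35, 28, 0], "gripper": 255},
    {"twist": [0, 0, 48], "translation": [0.4, 32, 0], "gripper": 255},
  ],
)

```text
time_s: 21.83
position: [0.5637, 0.0945, 0.2123]
tcp_rot: [3.141, 0.0, 2.33]
ft_force: [1.1, -0.1, -0.5]
finger_gap: 0.321
```

```bash
python3 st.py
python3 - <<'E'
from h import *
print("hole top",atz("top",uv((192,213),110,175,8),.06))
E
```

```text
21.8333 [0.5637 0.0945 0.2123] [179.9683   0.0263 133.486 ] [ 1.1016 -0.0601 -0.4785] [ 0.0162 -0.0626 -0.0015] -0.7270205318757927 0.3206221969032596
hole top [0.5659 0.3254 0.06  ]
```

>>> carry_out(
  steps=[
    {"twist": [0, 0, 3], "translation": [0, 4, 0], "gripper": 255},
    {"twist": [0, 0, 6], "translation": [0.05, 8, 0], "gripper": 255},
    {"twist": [0, 0, 9], "translation": [0.1, 12, 0], "gripper": 255},
    {"twist": [0, 0, 12], "translation": [0.1, 16, 0], "gripper": 255},
    {"twist": [0, 0, 14], "translation": [0.15, 20, 0], "gripper": 255},
    {"twist": [0, 0, 14], "translation": [0.15, 22.8, 0], "gripper": 255},
    {"twist": [0, 0, 14], "translation": [0.15, 22.8, 0], "gripper": 255},
    {"twist": [0, 0, 14], "translation": [0.15, 22.8, 0], "gripper": 255},
  ],
)

```text
time_s: 22.5
position: [0.5649, 0.3222, 0.2115]
tcp_rot: [-3.141, -0.0, 2.572]
ft_force: [-0.9, -0.9, -2.1]
finger_gap: 0.32
```

```bash
python3 st.py;  python3 - <<'E'
from cell import env
from h import *
im=env.capture("scene"); zoom(im,180,95,70,90,6,"s6")
s=env.get_state();print(s["position"])
im=env.capture("top"); zoom(im,290,165,100,70,8,"t6")
s=env.get_state();print(s["position"])
E
```

```text
22.5 [0.5649 0.3222 0.2115] [-179.985    -0.0023  147.3773] [-0.853  -0.8547 -2.0671] [-0.0685  0.0343  0.006 ] -0.6008330761352453 0.31967982921045457
[0.5652 0.3207 0.2116]
[0.5655 0.3199 0.2117]
```

View pics/s6.png

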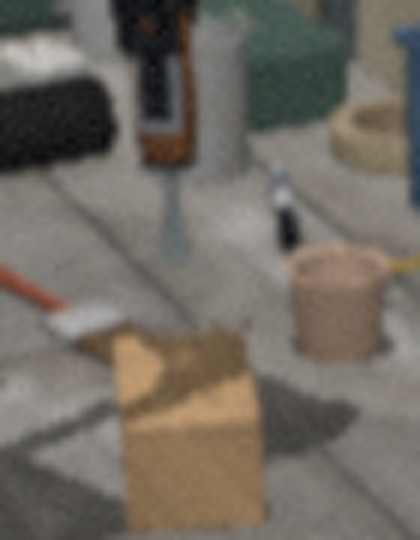

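View pics/t6.png

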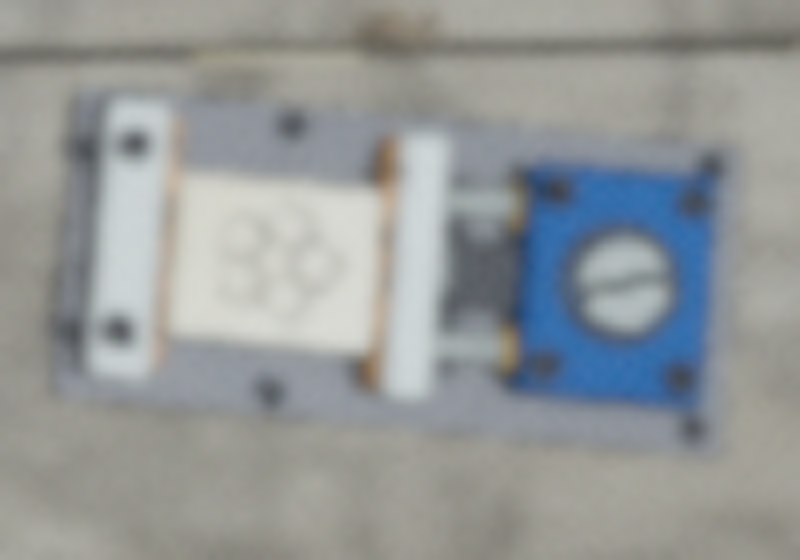

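>>> carry_out(
  steps=[
    {"twist": [0, 0, 0], "translation": [0, 0.33, 0], "gripper": 255},
    {"twist": [0, 0, 0], "translation": [0, 0.33, -1], "gripper": 255},
    {"twist": [0, 0, 0], "translation": [0, 0.33, -2], "gripper": 255},
    {"twist": [0, 0, 0], "translation": [0, 0.33, -3], "gripper": 255},
    {"twist": [0, 0, 0], "translation": [0, 0.33, -4], "gripper": 255},
    {"twist": [0, 0, 0], "translation": [0, 0.33, -5], "gripper": 255},
    {"twist": [0, 0, 0], "translation": [0, 0.33, -5.3], "gripper": 255},
    {"twist": [0, 0, 0], "translation": [0, 0.33, -5.3], "gripper": 255},
  ],
)

```text
time_s: 23.27
position: [0.5649, 0.3235, 0.1571]
tcp_rot: [-3.139, -0.002, 2.57]
ft_force: [0.2, -0.1, -0.6]
finger_gap: 0.32
```

```bash
python3 st.py;  python3 - <<'E'
from cell import env
from h import *
im=env.capture("scene"); zoom(im,180,95,70,90,6,"s7")
s=env.get_state();print(s["position"])
E
```

```text
23.2667 [0.5649 0.3235 0.1571] [-179.8692   -0.0897  147.2373] [ 0.2451 -0.0538 -0.5827] [-0.027  -0.0405  0.001 ] -0.5964965397543954 0.3202358056366349
[0.5654 0.3238 0.1582]
```

View pics/s7.png

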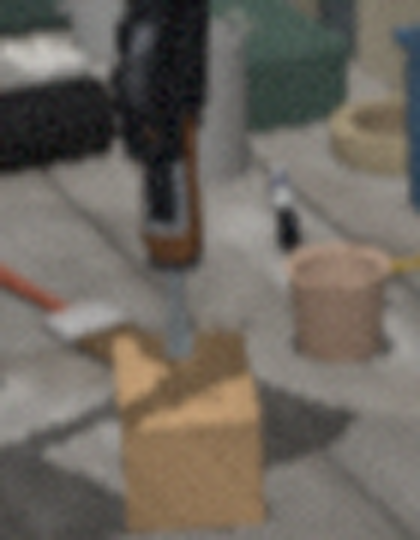

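>>> carry_out(
  steps=[
    {"twist": [0, 0, 0], "translation": [0, -0.05, -0.3], "gripper": 255},
    {"twist": [0, 0, 0], "translation": [0, -0.05, -0.6], "gripper": 255},
    {"twist": [0, 0, 0], "translation": [0, -0.05, -0.9], "gripper": 255},
    {"twist": [0, 0, 0], "translation": [0, -0.05, -1.2], "gripper": 255},
    {"twist": [0, 0, 0], "translation": [0, -0.05, -1.5], "gripper": 255},
    {"twist": [0, 0, 0], "translation": [0, -0.05, -1.5], "gripper": 255},
    {"twist": [0, 0, 0], "translation": [0, -0.05, -1.5], "gripper": 255},
    {"twist": [0, 0, 0], "translation": [0, -0.05, -1.5], "gripper": 255},
  ],
)

```text
time_s: 23.98
position: [0.5656, 0.3234, 0.1439]
tcp_rot: [3.141, 0.0, 2.57]
ft_force: [-0.7, -0.5, -1.5]
finger_gap: 0.321
```

```bash
python3 st.py
```

```text
23.9833 [0.5656 0.3234 0.1439] [179.9856   0.0048 147.2442] [-0.6886 -0.5446 -1.5277] [ 0.0007  0.0156 -0.049 ] -0.5972034019311673 0.32078704350292286
```

Blade is 11 mm into the hole with no contact. Continue down to z about 0.103.

>>> carry_out(
  steps=[
    {"twist": [0, 0, 0], "translation": [0, -0.05, -0.7], "gripper": 255},
    {"twist": [0, 0, 0], "translation": [0, -0.05, -1.5], "gripper": 255},
    {"twist": [0, 0, 0], "translation": [0, -0.05, -2.3], "gripper": 255},
    {"twist": [0, 0, 0], "translation": [0, -0.05, -3], "gripper": 255},
    {"twist": [0, 0, 0], "translation": [0, -0.05, -3.6], "gripper": 255},
    {"twist": [0, 0, 0], "translation": [0, -0.05, -4.0], "gripper": 255},
    {"twist": [0, 0, 0], "translation": [0, -0.05, -4.1], "gripper": 255},
    {"twist": [0, 0, 0], "translation": [0, -0.05, -4.1], "gripper": 255},
  ],
)

```text
time_s: 24.65
position: [0.5654, 0.3228, 0.1024]
tcp_rot: [-3.141, -0.0, 2.57]
ft_force: [0.3, 0.2, -0.4]
finger_gap: 0.316
```

```bash
python3 st.py
```

```text
24.65 [0.5654 0.3228 0.1024] [-179.9724   -0.0228  147.2407] [ 0.342   0.2359 -0.4229] [-0.0158 -0.0386 -0.0032] -0.5979049467963553 0.31619932671997625
```

>>> carry_out(
  steps=[
    {"twist": [0, 0, 0], "translation": [0, 0, -0.05], "gripper": 255},
    {"twist": [0, 0, 0], "translation": [0, 0, -0.05], "gripper": 255},
    {"twist": [0, 0, 0], "translation": [0, 0, -0.05], "gripper": 60},
    {"twist": [0, 0, 0], "translation": [0, 0, -0.05], "gripper": 60},
    {"twist": [0, 0, 0], "translation": [0, 0, -0.05], "gripper": 60},
    {"twist": [0, 0, 0], "translation": [0, 0, -0.05], "gripper": 60},
    {"twist": [0, 0, 0], "translation": [0, 0, -0.05], "gripper": 60},
    {"twist": [0, 0, 0], "translation": [0, 0, -0.05], "gripper": 60},
  ],
)

```text
time_s: 25.32
position: [0.5656, 0.3229, 0.1024]
tcp_rot: [3.141, 0.0, 2.57]
ft_force: [-0.1, 0.6, -0.6]
finger_gap: 0.767
```

>>> carry_out(
  steps=[
    {"twist": [0, 0, 0], "translation": [0, 0, 1], "gripper": 60},
    {"twist": [0, 0, 0], "translation": [0, 0, 2.5], "gripper": 60},
    {"twist": [0, 0, 0], "translation": [0, 0, 5], "gripper": 60},
    {"twist": [0, 0, 0], "translation": [0, 0, 8], "gripper": 60},
    {"twist": [0, 0, 0], "translation": [0, 0, 11], "gripper": 60},
    {"twist": [0, 0, 0], "translation": [-3, 0, 13], "gripper": 60},
    {"twist": [0, 0, 0], "translation": [-6, 0, 13], "gripper": 60},
    {"twist": [0, 0, 0], "translation": [-9, 0, 13], "gripper": 60},
  ],
)

```text
time_s: 25.98
position: [0.4753, 0.323, 0.2347]
tcp_rot: [3.138, 0.002, 2.569]
ft_force: [0.2, 0.3, -0.6]
finger_gap: 0.762
```

>>> carry_out(
  steps=[
    {"twist": [0, 0, 0], "translation": [-4, 0, 0], "gripper": 60},
    {"twist": [0, 0, 0], "translation": [-8, 0, 0], "gripper": 60},
    {"twist": [0, 0, 0], "translation": [-12, 2, 0], "gripper": 60},
    {"twist": [0, 0, 0], "translation": [-16, 4, 0], "gripper": 60},
    {"twist": [0, 0, 0], "translation": [-18, 6, 0], "gripper": 60},
    {"twist": [0, 0, 0], "translation": [-18, 8, 0], "gripper": 60},
    {"twist": [0, 0, 0], "translation": [-18, 8, 0], "gripper": 60},
    {"twist": [0, 0, 0], "translation": [-18, 8, 0], "gripper": 60},
  ],
)

```text
time_s: 26.65
position: [0.2952, 0.4035, 0.233]
tcp_rot: [3.141, 0.001, 2.572]
ft_force: [-0.2, -0.1, 0.3]
finger_gap: 0.764
```

```bash
python3 st.py;  python3 - <<'E'
from cell import env
from h import *
im=env.capture("scene"); zoom(im,180,110,70,80,7,"s8")
im=env.capture("top"); zoom(im,100,170,90,65,8,"t8");cv2.imwrite("pics/t8full.png",im[:,:,::-1])
E
```

```text
26.65 [0.2952 0.4035 0.233 ] [179.9414   0.0295 147.3646] [-0.1612 -0.1187  0.2885] [-0.0149  0.0254  0.0105] -0.215200710031502 0.76377885168197
```

View pics/s8.png

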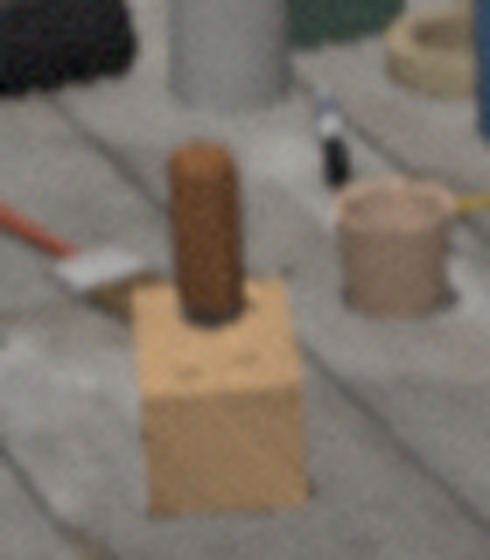

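View pics/t8full.png

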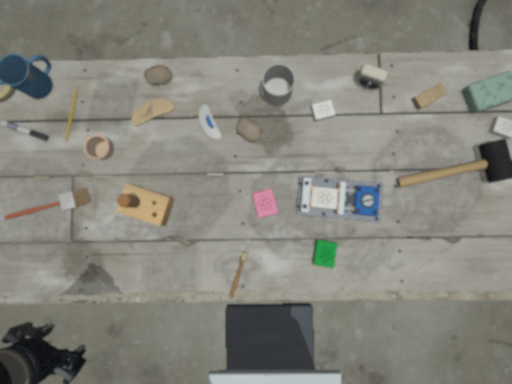

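The driver stands upright in its hole again, with its handle top at about (127,200) in the top view, as at the start. Everything else on the bench is where it was.

Run:
```python
from cell import env
print(env.finish_job())
```

```text
the job is handed in; nothing more can be done
None
```

The mould is clamped in the vice and the screwdriver is back in its hole. I handed the job in at about 27 s of the 64 s allowed; it reported no verdict.

- **Seating:** I felt the blade into the slot to about 4 mm depth. The only contact I noticed was a light side touch of about 1 N, which I relieved by shifting 0.4 mm.
- **Clamping:** I turned the screw about 101° clockwise, which includes a few degrees of play before the blade bore on the slot. The top camera showed the jaw stop, and I turned about 20° further from there.
- **Grip force:** The turn angle and spring rate give about 24 N. The last averaged torque, 0.22 N m with noise of about 0.01, points to roughly 30 N. That is slightly above the 0.17–0.21 N m recommended, but both figures are well inside the 10–45 N limit. I did not measure the force on the mould directly.
- **Final look:** The driver stands upright in its hole with the gripper clear. The mould sits flush between the jaw and fence corks, and no bystander has visibly moved.

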